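# Clip the sample tube into the tube mixer

## Robot

A 6-joint arm with a two-finger parallel gripper is mounted at the origin on the work surface. World frame = base frame: x ahead of the robot, y to its left, z up, the work surface at z = 0. Lengths are in m, angles in rad, forces in N, time in s.
With the tool pointing down it reaches from about 0.35 to 0.775 m from the base axis. Payload 7.3 kg.
Tool frame: the origin (TCP) lies at the very end of the fingers, on their centre line; the grasp point (between the pads) lies 19 mm behind it (arm.grip_depth is the distance from the TCP to the grasp point, in m); z points along the fingers, y is the line along which they close (so a half turn about z gives the same grasp; the last joint's range is limited). The gripper opens to 92 mm and grips with 3 to 60 N. Pads are 19 mm wide; open, the fingers measure 130 mm over their backs; the gripper's body (75 mm by 190 mm) begins 47 mm behind the grasp point.
Start: joints at [1.085, 0.342, 1.524, -0, 1.275, -0.146], TCP at [0.175, 0.495, 0.227] pointing down, gripper open.
Joint ranges: [-2.53, 2.53], [-0.77, 2.02], [0.04, 2.7], [-1, 4.14], [0.28, 2.66], [-3.11, 3.11]. Speed limits (rad/s): [2.57, 2.57, 3.14, 3.14, 3.14, 3.14].

## Interface

Orientations are given as a 3x3 rotation matrix whose columns are the frame's x, y, z axes.
In Python, from bench import arm, vision gives the robot as it stands. The module is installed in compiled form; this text tells all that it offers.
- The arm moves only by the tool apply_moves, never from a script. Its argument "plan" is one flat list of numbers, 7 for each row, row after row: the turn, a rotation vector about the world's x, y, z in degrees, then the shift along the world's x, y, z in m, then the opening in per cent of the stroke, from 0 (shut) to 100 (fully open). A call has 1 to 10 rows; each row shifts and turns the commanded pose from where the row before left it; what a row does not reach is not made up. A row lasts 1/10 s, in which the tool goes at most 50 mm and 8.59 degrees, less where a joint would pass 70% of its speed; a pose out of reach is approached as far as the arm can. A call is refused whole if a number of a shift passes 0.05 or a number of a turn 8.59, either way. A call with a gripper value outside its range is refused whole. The fingers move at their own pace and stop on an object; the grip force is fixed at half the most. Time passes only in rows, so rows that do not move let the fingers close. It gives the time, the measured TCP pose, the force, the opening and the grip force at its end, in the units of the state.
- arm.sense(): the state, without advancing time (a new reading comes with each control period).
- vision.snapshot(name): name is "side" or "top" or "wrist"; returns the picture (384x512x3 uint8, blue, green, red); there is no depth.
- vision.camera_info(name): a dict with "intrinsics" (3x3 intrinsics, pixels), "R" (3x3) and "t" (3): a world point X has camera coordinates R X + t; the wrist camera has in their place "mount" (4x4, takes a point from camera to tool coordinates, whose origin is the TCP and whose axes are the flange's). Camera axes: x right, y down, z forward; pixel columns grow to the right and rows downward; lengths in m; the calibration is good to about 2 mm. A picture is of the moment at which its call begins: read the wrist's pose just before it. camera_info takes no time and is no camera call.
- arm.finish_job(): hands the job in; it is judged then, once.
The state is a dict: "t": time; "joint_pos": joint angles; "qvel": joint speeds; "joint_efforts": joint torques, N m; "tool_pos": TCP position; "orientation": TCP orientation; "force": force on the tool from outside, world axes, zero at the start; "torque": the same for the moment, N m; "grip_width": finger opening in m; "grasp_force": force on a finger pad.
Only numpy, scipy, OpenCV 4.12 (cv2) and the standard library are available. Lean on these libraries where they do the work, as an engineer would, in place of code of your own. Each camera call takes 0.05 s, during which the arm holds its last target. There are 200 camera calls.

## Task

Clip the long sample tube into the tube mixer: bring it from the loading shelf over into the mouth of the spring clip beside it and push it down past the sprung jaw, until it lies fully home on the clip's floor with the jaw closed back over it. Leave the tube rack, the jar and the pipette where they are.

Things in the scene. Friction and masses are not known exactly. Their poses are not given: they have to be found in the camera images.
- mixer: Tube mixer fixed to the desk: grey housing 175 x 130 mm (x -105 to +70 mm in its frame), 30 mm high, with a white platform, 84 mm wide (y -42 to +42), whose top 50 mm above the desk is the clip's floor. Origin on the desk under the axis of a seated tube; z up; y along the tube; x points from the loading shelf across the clip to the jaw.
- shelf_edge (a point): Middle of the rounded inner edge of the loading shelf: mixer x = -15 mm, its top 67.5 mm above the desk. Below it is the clip's fixed wall (face at x = -13 mm). The shelf (x = -75 to -15 mm) rises 4 degrees towards this edge. This point lies on the edge's top.
- shelf_lip (a point): Middle of the top of the 5 mm high lip along the shelf's outer end, 69 mm above the desk at mixer x = -71 mm; it stops the tube from rolling off. Nothing stands behind it.
- clip_mouth (a point): Where the tube's axis lies when it has rolled over the edge and rests, not yet pressed in, between edge and jaw: mixer x = -3 mm, 74 mm above the desk.
- clip_seat (a point): Where the tube's axis lies when fully home, mid-way along the clip: mixer x = 0, 62.5 mm above the desk (tube top then at 75 mm). Axes as the mixer's. Pressing the tube from the mouth to here takes about 10 N.
- jaw (a joint): Aluminium sprung jaw on the far (+x) side of the clip, hinged along y at its foot. 0 = closed, against its stop; grows to 0.7 rad as it swings away in +x; a spring shuts it; it opens about 0.1 rad to let the tube pass. Two arms, each 17 mm wide, at y = 25 to 42 and -42 to -25 mm, leave a 50 mm gap for whatever presses the tube.
- jaw_nose (a point): Centre line of the jaw's rounded nose (3 mm radius), mid-way between its two arms; when closed 73 mm above the desk at mixer x = 12 mm. The arms flare outwards above it, to 90 mm above the desk at x = 22 mm.
- tube: Amber sample tube, paper label, 25 mm diameter, glass 130 mm long, plus an orange cap (29 mm diameter, 28 mm long) on its +y end; 70 g. Origin on the axis, middle of the glass; y along the axis to the cap. Starts on the shelf against the lip: mixer x = -61 mm, axis 77 mm above the desk, parallel to mixer y, middle within 8 mm of the mixer's; the cap hangs free past the shelf.
- tube_rack: Bystander: white foam rack 100 x 150 mm with small capped tubes, 93 mm high in all, loose. Origin under its centre.
- jar: Bystander: closed jar, 64 mm diameter, 85 mm high, loose. Origin under its centre.
- pipette: Bystander: pipette lying flat, 265 mm long (along its y, from -120 to +144 mm), 25 mm high, loose. Origin under the middle of it.
Things that resemble listed ones, but are neither listed nor needed, are in the scene too. Of the things that look like the tube, the smallest one is meant.

How it is judged:
By the outcome, as a careful person would: the job done as asked, in the order asked, and still so for the second after the job is handed in, with the robot touching nothing.
It also fails if it takes over 35 s, if anything falls off the work surface, if the arm or the gripper's body presses on something with over 40 N, if the wrist force passes 120 N, or if a joint passes its speed limit or range.

## Working session

There is one attempt and no reset: what is moved stays moved. The work goes in short steps, Python scripts to look and compute and a tool call to move; the robot and the scene stay as the last step left them, time stands still between calls to the robot, and variables do not carry over. Pictures are saved under pics/ and viewed, at most 10 in all, crops included, and the job is handed in when it is done.

Besides the shell and the picture viewer there is one more tool, called after "Emit:" in YAML: its name, and indented under it one key for each argument. apply_moves: Moves the arm, as the interface text tells. Its arguments: {"type":"object","properties":{"plan":{"type":"array","items":{"type":"number"}}},"required":["plan"]}

```bash
mkdir -p pics; python3 - <<'E'
from bench import arm, vision
import cv2,numpy as np
for n in ("top","side"):
    cv2.imwrite(f"pics/{n}0.png",vision.snapshot(n)); c=vision.camera_info(n); print(n,{k:np.round(v,4).tolist() for k,v in c.items()})
print(vision.camera_info("wrist"))
print(arm.sense())
E
```

```text
top {'intrinsics': [[398.121, 0.0, 259.0381], [0.0, 398.121, 192.5056], [0.0, 0.0, 1.0]], 'R': [[-0.0272, -0.9995, -0.0159], [-0.9951, 0.0285, -0.0944], [0.0948, 0.0133, -0.9954]], 't': [0.0056, 0.5289, 1.0592]}
side {'intrinsics': [[432.0106, 0.0, 260.4226], [0.0, 432.0106, 195.8664], [0.0, 0.0, 1.0]], 'R': [[0.9033, -0.4288, -0.0148], [-0.3357, -0.6848, -0.6468], [0.2672, 0.5892, -0.7625]], 't': [-0.4943, 0.245, 0.9468]}
{'intrinsics': array([[296.56418199,   0.        , 254.1812667 ],
       [  0.        , 296.56418199, 190.31449366],
       [  0.        ,   0.        ,   1.        ]]), 'mount': array([[-8.33642062e-04, -9.54640067e-01, -2.97761058e-01,
         7.97674255e-02],
       [ 9.99999608e-01, -7.06551234e-04, -5.34454097e-04,
         1.89373836e-03],
       [ 2.99827852e-04, -2.97761387e-01,  9.54640281e-01,
        -1.58543674e-01],
       [ 0.00000000e+00,  0.00000000e+00,  0.00000000e+00,
         1.00000000e+00]])}
{'t': 0.1, 'joint_pos': array([ 1.08501182e+00,  3.42633720e-01,  1.52490814e+00,  2.40715617e-06,
        1.27541236e+00, -1.45993948e-01]), 'qvel': array([ 0.00109875, -0.00214021, -0.00317535,  0.00179481, -0.00164123,
        0.00030384]), 'joint_efforts': array([ 4.25939315e-04, -4.32003593e+01, -2.44694102e+01,  7.17741321e-02,
        5.26349957e-02, -5.10360496e-05]), 'tool_pos': array([0.17478199, 0.49466888, 0.22612916]), 'orientation': array([[-9.42824193e-01,  3.33289866e-01, -6.37754515e-04],
       [ 3.33290416e-01,  9.42823446e-01, -1.20296938e-03],
       [ 2.00352404e-04, -1.34674611e-03, -9.99999073e-01]]), 'force': array([-0.37845854,  0.07056501, -0.63282764]), 'torque': array([ 0.03838647, -0.0213218 ,  0.00773258]), 'grasp_force': 0.0, 'grip_width': 0.09180428490482041}
```

View pics/top0.png

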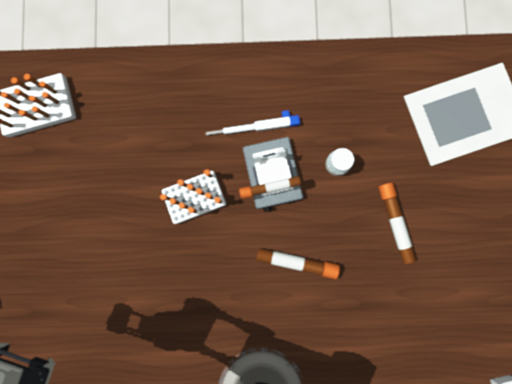

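View pics/side0.png

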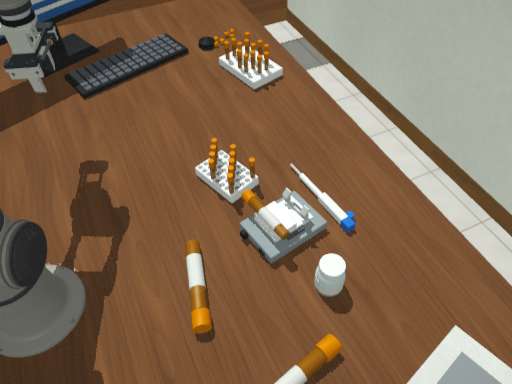

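The top view shows three tube-like things: (270,188) on the mixer shelf, (300,263) lying on the desk and (398,222) lying on the desk. The one on the mixer is the smallest and lies on the shelf as described. I'll confirm it in an enlarged crop.

```bash
cat > h.py <<'E'
import numpy as np,cv2
from bench import arm,vision
def ray(cam,px,pose=None):
    c=vision.camera_info(cam); d=np.linalg.inv(c["intrinsics"])@np.array([px[0],px[1],1.])
    if cam=="wrist":
        p,R=pose; M=c["mount"]; return R@M[:3,3]+p, R@M[:3,:3]@d
    return -c["R"].T@c["t"], c["R"].T@d
def onz(cam,px,z,pose=None):
    o,d=ray(cam,px,pose); return o+d*(z-o[2])/d[2]
def proj(cam,X,pose=None):
    c=vision.camera_info(cam)
    if cam=="wrist":
        p,R=pose; M=c["mount"]; q=M[:3,:3].T@(R.T@(np.asarray(X)-p)-M[:3,3])
    else: q=c["R"]@np.asarray(X)+c["t"]
    q=c["intrinsics"]@q; return q[:2]/q[2]
E
python3 - <<'E'
from h import *
t=cv2.imread("pics/top0.png"); s=cv2.imread("pics/side0.png")
a=cv2.resize(t[125:220,225:325],(400,380),interpolation=cv2.INTER_CUBIC)
b=cv2.resize(s[180:275,232:332],(400,380),interpolation=cv2.INTER_CUBIC)
cv2.imwrite("pics/c0.png",np.hstack([a,b]))
h=cv2.cvtColor(t,cv2.COLOR_BGR2HSV)
m=cv2.inRange(h,(5,200,150),(18,255,255)); n,l,st,ce=cv2.connectedComponentsWithStats(m)
for i in range(1,n):
    if st[i,4]>40: print(st[i],ce[i],onz("top",ce[i],.077))
g=((h[...,1]<70)&(h[...,2]>90)).astype(np.uint8)
cnts,_=cv2.findContours(g[130:215,235:312],cv2.RETR_EXTERNAL,cv2.CHAIN_APPROX_SIMPLE,offset=(235,130))
for c in cnts:
    if cv2.contourArea(c)>100:
        r=cv2.minAreaRect(c);print(r,[onz("top",p,.03)[:2].round(3) for p in cv2.boxPoints(r)])
E
```

```text
((271.8948974609375, 172.1375274658203), (63.95984649658203, 48.579341888427734), 77.19573211669922) [array([0.657, 0.036]), array([ 0.683, -0.094]), array([ 0.51 , -0.127]), array([0.485, 0.002])]
```

View pics/c0.png

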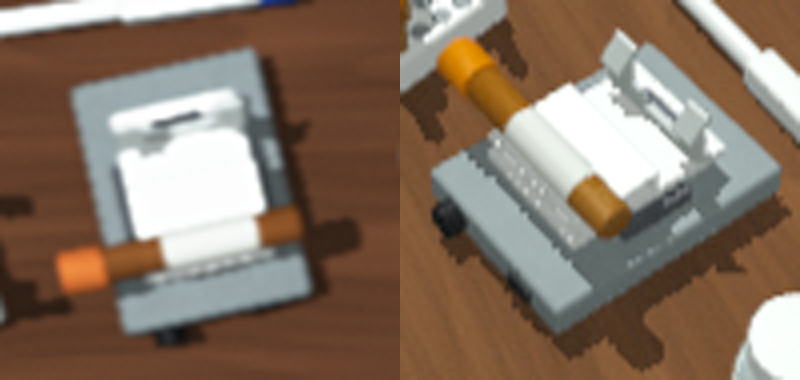

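The crop confirms it. The tube lies on the shelf with its orange cap on the left (+y) and the jaw on the far side. Mixer origin is about (0.601, -0.042) with yaw about 11°, and the tube is near (0.541, -0.054). I'll move above it.

Emit:
apply_moves:
  plan: [0,0,-4.25,0.026,-0.039,-0.002,100,0,0,-4.25,0.026,-0.039,-0.002,100,0,0,-4.25,0.026,-0.039,-0.002,100,0,0,-4.25,0.026,-0.039,-0.002,100,0,0,-4.25,0.026,-0.039,-0.002,100,0,0,-4.25,0.026,-0.039,-0.002,100,0,0,-4.25,0.026,-0.039,-0.002,100,0,0,-4.25,0.026,-0.039,-0.002,100,0,0,-4.25,0.026,-0.039,-0.002,100,0,0,-4.25,0.026,-0.039,-0.002,100]

```text
t: 1.1
tool_pos: [0.4355, 0.1032, 0.2065]
orientation: [[-0.467, 0.884, -0.0], [0.884, 0.467, 0.0], [0.0, -0.0, -1.0]]
force: [1.0, -0.0, 0.9]
grip_width: 0.0917
grasp_force: 0.0
```

Emit:
apply_moves:
  plan: [0,0,-4.25,0.026,-0.039,-0.002,100,0,0,-4.25,0.026,-0.039,-0.002,100,0,0,-4.25,0.026,-0.039,-0.002,100,0,0,-4.25,0.026,-0.039,-0.002,100,0,0,0,0,0,0,100,0,0,0,0,0,0,100]

```text
t: 1.7
tool_pos: [0.5386, -0.0515, 0.1978]
orientation: [[-0.19, 0.982, -0.002], [0.982, 0.19, 0.001], [0.001, -0.002, -1.0]]
force: [-0.7, 0.4, -0.8]
grip_width: 0.0914
grasp_force: 0.0
```

```bash
python3 - <<'E'
from h import *
s=arm.sense(); im=vision.snapshot("wrist"); cv2.imwrite("pics/w0.png",im)
print(s["t"],s["tool_pos"],s["orientation"],s["joint_pos"],s["force"]); np.savez("w0.npz",p=s["tool_pos"],R=s["orientation"])
E
```

```text
1.7 [ 0.53859609 -0.05153751  0.1978023 ] [[-1.90041841e-01  9.81774096e-01 -1.92946819e-03]
 [ 9.81775331e-01  1.90043626e-01  7.86897304e-04]
 [ 1.13923852e-03 -1.74476086e-03 -9.99997829e-01]] [-2.37261836e-01  3.96845888e-01  1.52404747e+00  3.31203993e-04
  1.22275968e+00 -4.28580998e-01] [-0.69758955  0.37402507 -0.75960416]
```

View pics/w0.png

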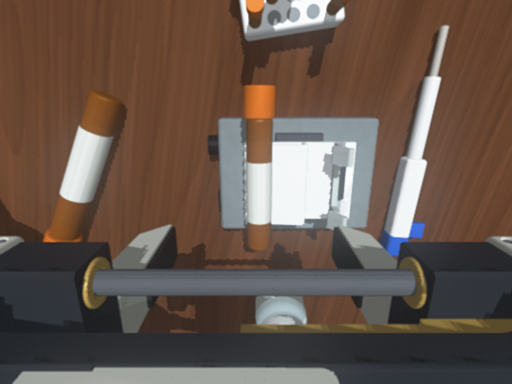

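The wrist view shows the housing at about (219..377, 118..228). The tube runs down column ~259, with the cap at (259,101) and the glass end at row ~250; its image is parallel to the mixer.

```bash
python3 - <<'E'
from h import *
d=np.load("w0.npz"); P=(d["p"],d["R"]); im=cv2.imread("pics/w0.png"); h=cv2.cvtColor(im,cv2.COLOR_BGR2HSV)
br=cv2.inRange(h,(4,120,60),(22,255,255))
pts={}
for v in (95,108,130,150,240):
    xs=np.where(br[v,235:285])[0]+235; print(v,xs.min(),xs.max(),onz("wrist",((xs.min()+xs.max())/2,v),.077,P).round(4))
for v in (170,190,210): # label
    xs=np.where((h[v,235:271,1]<60)&(h[v,235:271,2]>150))[0]+235; print(v,xs.min(),xs.max())
g=((h[...,1]<70)&(h[...,2]>60)).astype(np.uint8)
for v in (126,132,):
    xs=np.where(g[v,200:400])[0]+200; print("row",v,xs.min(),xs.max(),[onz("wrist",(u,v),.03,P).round(4) for u in (xs.min(),xs.max())])
for u in (235,300,365):
    ys=np.where(g[100:245,u])[0]+100; print("col",u,ys.min(),ys.max(),[onz("wrist",(u,v),.03,P).round(4) for v in (ys.min(),ys.max())])
ys=np.where(br[70:270,259])[0]+70; print("tube col",ys.min(),ys.max(),onz("wrist",(259,ys.min()),.085,P),onz("wrist",(259,250),.085,P))
R2=np.array([[.982,-.191],[.191,.982]])
for o in ((.601,-.0424),):
  for x,y,z in ((-105,65,30),(70,65,30),(70,-65,30),(-105,-65,30),(-15,0,67.5),(-71,0,69),(-61,0,77),(12,-25,73),(12,25,73)):
    q=R2@np.array([x,y])/1e3+o; print((x,y,z),proj("wrist",(*q,z/1e3),P).round(1))
E
```

```text
95 235 284 [0.5288 0.0325 0.077 ]
108 235 281 [0.5297 0.0213 0.077 ]
130 247 270 [0.5339 0.002  0.077 ]
150 249 266 [ 0.5366 -0.0164  0.077 ]
240 248 268 [ 0.5553 -0.1087  0.077 ]
170 235 270
190 235 270
210 235 270
row 126 218 378 [array([ 0.4916, -0.0066,  0.03  ]), array([0.6612, 0.0261, 0.03  ])]
row 132 218 377 [array([ 0.4926, -0.013 ,  0.03  ]), array([0.6621, 0.0197, 0.03  ])]
col 235 117 229 [array([0.5081, 0.0062, 0.03  ]), array([ 0.5304, -0.1228,  0.03  ])]
col 300 117 232 [array([0.5764, 0.0193, 0.03  ]), array([ 0.6079, -0.1118,  0.03  ])]
col 365 117 244 [array([0.6446, 0.0325, 0.03  ]), array([ 0.6896, -0.1124,  0.03  ])]
tube col 70 250 [0.52438401 0.05223477 0.085     ] [ 0.55757906 -0.11565893  0.085     ]
(-105, 65, 30) [213.5 117.4]
(70, 65, 30) [377.1 117.1]
(70, -65, 30) [363.9 228.6]
(-105, -65, 30) [218.1 228.7]
(-15, 0, 67.5) [300.  185.4]
(-71, 0, 69) [244.7 185.9]
(-61, 0, 77) [254.6 188.2]
(12, -25, 73) [326.1 210.4]
(12, 25, 73) [329.7 162.3]
```

Emit:
apply_moves:
  plan: [0,0,0.3,0.0055,-0.002,-0.03,70,0,0,0,0,0,-0.04,70,0,0,0,0,0,-0.035,70,0,0,0,0,0,-0.02,70,0,0,0,0,0,0,70,0,0,0,0,0,0,70]

```text
t: 2.35
tool_pos: [0.5444, -0.0519, 0.0745]
orientation: [[-0.198, 0.98, 0.0], [0.98, 0.198, 0.0], [-0.0, 0.0, -1.0]]
force: [0.4, -0.1, 0.3]
grip_width: 0.0648
grasp_force: 0.0
```

```bash
python3 - <<'E'
from h import *
s=arm.sense(); im=vision.snapshot("wrist"); sd=vision.snapshot("side")
cv2.imwrite("pics/w1.png",np.hstack([cv2.resize(im,(420,315)),cv2.resize(sd[150:300,200:380],(378,315),interpolation=cv2.INTER_CUBIC)]))
print(s["t"],s["tool_pos"],s["force"],s["grip_width"])
E
```

```text
2.35 [ 0.54442345 -0.05192871  0.07454918] [ 0.41021236 -0.05403458  0.31136127] 0.06476456802851382
```

View pics/w1.png

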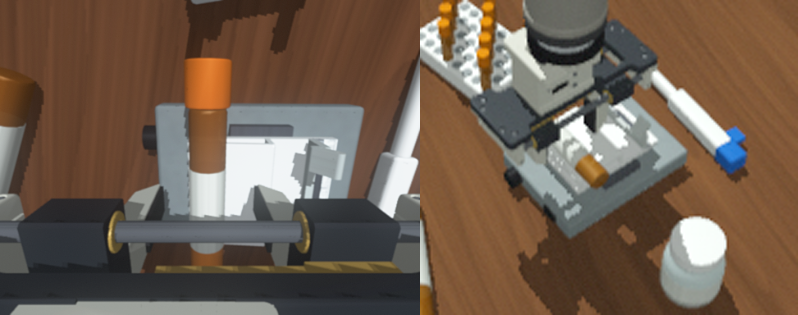

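The tube (col ~208) lies centred between the finger inner faces (~157 and ~260). I'll lower by 2 mm and grip.

Emit:
apply_moves:
  plan: [0,0,0,0,0,-0.0025,70,0,0,0,0,0,0,15,0,0,0,0,0,0,5,0,0,0,0,0,0,0,0,0,0,0,0,0,0,0,0,0,0,0,0,0,0,0,0,0,0,0,0]

```text
t: 3.15
tool_pos: [0.5444, -0.053, 0.0712]
orientation: [[-0.196, 0.981, 0.0], [0.981, 0.196, 0.0], [0.0, 0.0, -1.0]]
force: [0.0, -0.2, 0.1]
grip_width: 0.0244
grasp_force: 30.0
```

Emit:
apply_moves:
  plan: [0,0,0,0,0,0.015,0,0,0,0,0,0,0.015,0,0,0,0,0.02,0.004,0,0,0,0,0,0.02,0.004,0,0,0,0,0,0.017,0.0035,0,0,0,0,0,0,0,0,0,0,0,0,0,0,0,0]

```text
t: 3.85
tool_pos: [0.6008, -0.0414, 0.1007]
orientation: [[-0.197, 0.98, -0.001], [0.98, 0.197, 0.0], [0.0, -0.001, -1.0]]
force: [0.5, 0.1, -0.2]
grip_width: 0.0238
grasp_force: 30.0
```

```bash
python3 - <<'E'
from h import *
s=arm.sense(); im=vision.snapshot("wrist"); sd=vision.snapshot("side"); P=(s["tool_pos"],s["orientation"])
cv2.imwrite("pics/w2.png",np.hstack([cv2.resize(im[90:330,120:440],(420,315)),cv2.resize(sd[150:300,200:380],(378,315),interpolation=cv2.INTER_CUBIC)]))
print(s["t"],s["tool_pos"],s["force"],s["grip_width"],s["grasp_force"])
yaw=np.radians(11.3);R2=np.array([[np.cos(yaw),-np.sin(yaw)],[np.sin(yaw),np.cos(yaw)]])
o=np.array([.604,-.0418])
print("tool in mixer",R2.T@(s["tool_pos"][:2]-o))
f=lambda x,y,z:(((proj("wrist",(*(R2@[x/1e3,y/1e3]+o),z/1e3),P))-[120,90])*1.3125).round(1)
for q in ((-105,65,30),(70,65,30),(-15,35,67.5),(-75,42,63),(12,42,73),(22,42,90),(22,25,90)): print(q,f(*q))
E
```

```text
3.85 [ 0.60075483 -0.0414021   0.10067138] [ 0.52771969  0.08072323 -0.24382973] 0.02376879257145833 29.999898076057434
tool in mixer [-0.00310429  0.00102606]
(-105, 65, 30) [-3.6 42.8]
(70, 65, 30) [300.2  42.9]
(-15, 35, 67.5) [149.2 109.3]
(-75, 42, 63) [32.5 93.8]
(12, 42, 73) [203.5  98.1]
(22, 42, 90) [228.4 106.3]
(22, 25, 90) [226.9 142.3]
```

View pics/w2.png

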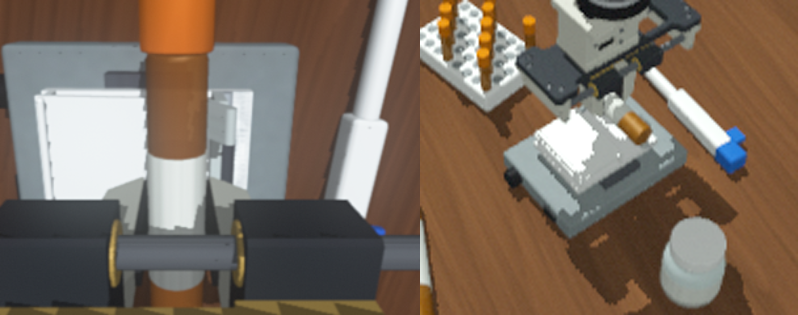

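The tube is held over the clip, parallel to it. Housing and shelf edges agree with my estimate to about 2 mm, and the tube sits slightly on the shelf side. I'll shift +1 mm and lower into the mouth.

Emit:
apply_moves:
  plan: [0,0,0,0.001,0,-0.012,0,0,0,0,0,0,-0.012,0,0,0,0,0,0,-0.004,0,0,0,0,0,0,0,0,0,0,0,0,0,0,0]

```text
t: 4.45
tool_pos: [0.6018, -0.0414, 0.0727]
orientation: [[-0.196, 0.981, -0.002], [0.981, 0.196, 0.0], [0.001, -0.002, -1.0]]
force: [-2.7, -0.3, -0.9]
grip_width: 0.0243
grasp_force: 30.0
```

Emit:
apply_moves:
  plan: [0,0,0,0,0,-0.0025,0,0,0,0,0,0,0,0,0,0,0,0,0,0,0]

```text
t: 4.75
tool_pos: [0.6024, -0.0415, 0.0709]
orientation: [[-0.197, 0.981, 0.0], [0.981, 0.197, -0.0], [-0.0, 0.0, -1.0]]
force: [-4.2, -1.4, 1.1]
grip_width: 0.0242
grasp_force: 30.0
```

Side contact with the jaw is -4 N. I'll ease back slightly, lower a touch, then release.

Emit:
apply_moves:
  plan: [0,0,0,-0.002,-0.0004,-0.001,0,0,0,0,0,0,0,0,0,0,0,0,0,0,0]

```text
t: 5.05
tool_pos: [0.6004, -0.0419, 0.0698]
orientation: [[-0.196, 0.981, 0.0], [0.981, 0.196, -0.0], [-0.0, 0.0, -1.0]]
force: [-4.4, -0.6, 2.0]
grip_width: 0.0239
grasp_force: 30.0
```

Emit:
apply_moves:
  plan: [0,0,0,0,0,0,28,0,0,0,0,0,0,31,0,0,0,0,0,0,34,0,0,0,0,0,0,38,0,0,0,0,0,0,45,0,0,0,0,0,0,45]

```text
t: 5.65
tool_pos: [0.6007, -0.0419, 0.0698]
orientation: [[-0.197, 0.98, 0.001], [0.98, 0.197, -0.0], [-0.0, 0.001, -1.0]]
force: [-0.2, -0.9, 0.2]
grip_width: 0.0412
grasp_force: 0.0
```

```bash
python3 - <<'E'
from h import *
s=arm.sense(); im=vision.snapshot("wrist"); sd=vision.snapshot("side")
cv2.imwrite("pics/w3.png",np.hstack([cv2.resize(im[90:330,120:440],(420,315)),cv2.resize(sd[150:300,200:380],(378,315),interpolation=cv2.INTER_CUBIC)]))
print(s["t"],s["tool_pos"],s["force"],s["grip_width"])
E
```

```text
5.65 [ 0.60068955 -0.04188806  0.06981686] [-0.17251231 -0.8506896   0.15686797] 0.04117426961350681
```

View pics/w3.png

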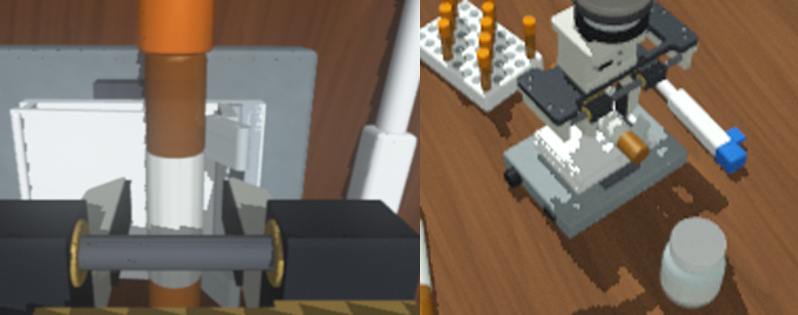

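The tube rests in the mouth, free between the fingers (cols 147–205). I'll raise, close and press down.

Emit:
apply_moves:
  plan: [0,0,0,0,0,0.015,45,0,0,0,0,0,0.02,45,0,0,0,0.0015,0.0003,0,10,0,0,0,0,0,0,0,0,0,0,0,0,0,0,0,0,0,0,0,0,0,0,0,0,0,0,-0.005,0,0,0,0,0,0,-0.005,0,0,0,0,0,0,0,0]

```text
t: 6.65
tool_pos: [0.6012, -0.0415, 0.0934]
orientation: [[-0.196, 0.981, -0.002], [0.981, 0.196, 0.0], [0.001, -0.002, -1.0]]
force: [-0.2, 0.1, -0.2]
grip_width: 0.0005
grasp_force: 0.0
```

Emit:
apply_moves:
  plan: [0,0,0,0,0,-0.004,0,0,0,0,0,0,-0.004,0,0,0,0,0,0,-0.002,0,0,0,0,0,0,0,0]

```text
t: 7.05
tool_pos: [0.6033, -0.0415, 0.0857]
orientation: [[-0.196, 0.981, 0.004], [0.981, 0.196, -0.0], [-0.001, 0.004, -1.0]]
force: [2.4, 0.5, 4.0]
grip_width: 0.0004
grasp_force: 1.9
```

Emit:
apply_moves:
  plan: [0,0,0,0,0,-0.002,0,0,0,0,0,0,-0.002,0,0,0,0,0,0,-0.002,0,0,0,0,0,0,0,0]

```text
t: 7.45
tool_pos: [0.6015, -0.0415, 0.0783]
orientation: [[-0.197, 0.98, -0.001], [0.98, 0.197, 0.0], [0.0, -0.001, -1.0]]
force: [-0.6, 0.0, 0.8]
grip_width: 0.0003
grasp_force: 0.0
```

Emit:
apply_moves:
  plan: [0,0,0,0,0,-0.002,0,0,0,0,0,0,-0.001,0,0,0,0,0,0,0,0]

```text
t: 7.75
tool_pos: [0.6018, -0.0416, 0.0754]
orientation: [[-0.196, 0.981, -0.001], [0.981, 0.196, 0.0], [0.0, -0.0, -1.0]]
force: [0.7, 0.5, 1.1]
grip_width: 0.0007
grasp_force: 0.0
```

Emit:
apply_moves:
  plan: [0,0,0,0,0,-0.001,0,0,0,0,0,0,0,0]

```text
t: 7.95
tool_pos: [0.6023, -0.0415, 0.0752]
orientation: [[-0.196, 0.981, 0.001], [0.981, 0.196, 0.0], [-0.0, 0.001, -1.0]]
force: [0.4, -0.4, 3.1]
grip_width: 0.0004
grasp_force: 1.9
```

Emit:
apply_moves:
  plan: [0,0,0,0,0,-0.001,0,0,0,0,0,0,0,0]

```text
t: 8.15
tool_pos: [0.6027, -0.0415, 0.0751]
orientation: [[-0.197, 0.98, 0.002], [0.98, 0.197, -0.0], [-0.001, 0.002, -1.0]]
force: [-1.4, 2.2, 9.0]
grip_width: 0.0003
grasp_force: 4.6
```

It is stiff at 75 mm, which is the floor. One firmer push, then retreat and look.

Emit:
apply_moves:
  plan: [0,0,0,0,0,-0.0015,0,0,0,0,0,0,0,0]

```text
t: 8.35
tool_pos: [0.6035, -0.0414, 0.0749]
orientation: [[-0.197, 0.98, 0.005], [0.98, 0.197, -0.0], [-0.001, 0.005, -1.0]]
force: [-1.8, 2.5, 16.2]
grip_width: 0.0004
grasp_force: 8.1
```

Emit:
apply_moves:
  plan: [0,0,0,0,0,0.01,0,0,0,0,0,0,0.03,0,0,0,0,0,0,0.04,0,0,0,0,-0.03,0,0.04,0,0,0,0,-0.05,0,0,0,0,0,0,-0.05,0,0,0,0,0,0,0,0,0,0]

```text
t: 9.05
tool_pos: [0.464, -0.0402, 0.1908]
orientation: [[-0.196, 0.981, -0.009], [0.981, 0.196, 0.002], [0.004, -0.009, -1.0]]
force: [-0.8, -0.2, 0.2]
grip_width: 0.0004
grasp_force: 0.0
```

```bash
python3 - <<'E'
from h import *
s=arm.sense(); im=vision.snapshot("wrist"); sd=vision.snapshot("side"); P=(s["tool_pos"],s["orientation"])
cv2.imwrite("pics/w4.png",np.hstack([cv2.resize(im,(420,315)),cv2.resize(sd[150:300,200:380],(378,315),interpolation=cv2.INTER_CUBIC)]))
cv2.imwrite("pics/w4full.png",im); cv2.imwrite("pics/s4.png",sd)
print(s["t"],s["tool_pos"],s["force"])
E
```

```text
9.05 [ 0.46398971 -0.04021114  0.19080785] [-0.78682566 -0.19799652  0.21586965]
```

View pics/w4.png

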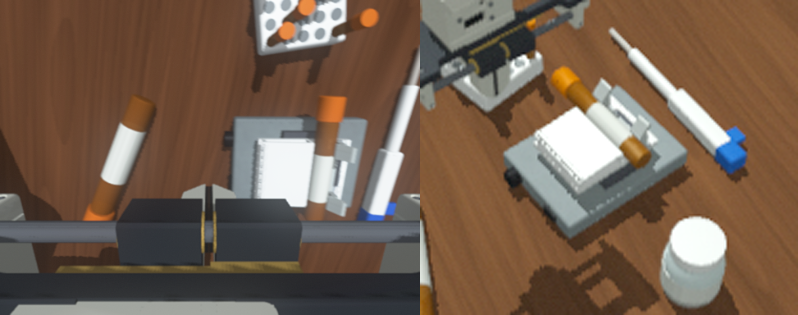

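The wrist and side views show the tube lying level in the clip, parallel to the jaw arms, which are closed over it (side crop at ~(600,115)). Rack, jar and pipette are unmoved, so I'll hand in.

```bash
python3 -c "
from bench import arm
print(arm.finish_job())"
```

```text
the job is handed in; nothing more can be done
None
```

The sample tube is clipped into the mixer, home on the clip's floor (the fingertips stopped on its top at 75 mm) with the jaw looking closed over it; the job was handed in at about 9 s, the rack, jar and pipette looked unmoved, and no verdict was returned.

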